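Hold the follower over the cheese mould it fits

ROBOT

A 7-joint arm with a two-finger parallel gripper is mounted at the origin on the work surface. World frame = base frame: x ahead of the robot, y to its left, z up, the work surface at z = 0. Lengths are in m, angles in rad, forces in N, time in s.
With the tool pointing down it reaches from about 0.4 to 0.85 m from the base axis. Payload 4.5 kg.
Tool frame: the origin (TCP) lies midway between the tips of the shut fingers; the grasp point (between the pads) lies 19 mm behind it; z points along the fingers, x is the direction in which the jaws open and shut, and the axes are right-handed (so a half turn about z gives the same grasp; the last joint's range is limited). The gripper opens to 88 mm and grips with 3 to 60 N. Pads are 18 mm wide; open, the fingers measure 123 mm over their backs; the gripper's body (75 mm by 187 mm) begins 45 mm behind the grasp point.
Start: joints at [-1.084, 0.689, -0.195, 1.565, 0.157, 0.902, -0.215], TCP at [0.273, 0.562, 0.239] pointing down, gripper open.
Joint ranges: [-3.01, 3.01], [-0.46, 2.08], [-1.47, 1.51], [0.13, 2.56], [-1, 4.14], [0.04, 2.09], [-2.66, 2.66]. Speed limits (rad/s): [2.57, 2.57, 3.14, 3.14, 3.14, 3.14, 3.14].

INTERFACE

Orientations are given as a unit quaternion [x, y, z, w].
In Python, from plant import r gives the robot as it stands. The module is installed in compiled form; this text tells all that it offers.
- The arm moves only by the tool play_rows, never from a script. Its argument "increments" is a list of rows, each a list of 7 numbers: the opening, from 0 (shut) to 1 (fully open), then the shift along the tool's x, y, z in mm, then the turn, a rotation vector about the tool's x, y, z in rad. In form: [[hand, dx, dy, dz, wx, wy, wz], ...]. A call has exactly 8 rows; each row shifts and turns the pose as measured when the row begins, along the tool's axes as they then stand; what a row does not reach is not made up. A row lasts 1/8 s, in which the tool goes at most 62.5 mm and 10.7 degrees, less where a joint would pass 70% of its speed; a pose out of reach is approached as far as the arm can. A call is refused whole if a number of a shift passes 62.5 or a number of a turn 0.188, either way. A call with a gripper value outside its range is refused whole. The fingers move at their own pace and stop on an object; "grip_force" is the grip in N (left out, the last holds). Time passes only in rows, so rows that do not move let the fingers close, or fill a call up. It gives the time, the measured TCP pose, the force and the opening at its end, in the units of the state.
- r.get_state(): the state, without advancing time (a new reading comes with each control period).
- r.snapshot(name): name is "scene" or "top" or "wrist"; returns the picture (400x640x3 uint8, red, green, blue); there is no depth.
- r.get_calibration(name): a dict with "fx", "fy", "cx", "cy" (pixels), "R" (3x3) and "t" (3): a world point X has camera coordinates R X + t. Camera axes: x right, y down, z forward; pixel columns grow to the right and rows downward; lengths in m; the calibration is good to about 2 mm. A picture is of the moment at which its call begins: read the wrist's pose just before it. get_calibration takes no time and is no camera call; for the wrist camera it gives the pose at the moment of the call.
- r.finish_job(): hands the job in, once; it reports no verdict.
The state is a dict: "clock": time; "q": joint angles; "qd": joint speeds; "joint_torque": joint torques, N m; "tool_pos": TCP position; "eef_rot": TCP orientation; "contact_force": force on the tool from outside, world axes, zero at the start; "moment": the same for the moment, N m; "opening": opening from 0.0 (shut) to 1.0 (fully open).
Only numpy, scipy, OpenCV 4.12 (cv2) and the standard library are available. Lean on these libraries where they do the work, as an engineer would, in place of code of your own. Each camera call takes 0.05 s, during which the arm holds its last target.

TASK

Pick up the rectangular follower (the press plate with the bar grip) from the wooden board and carry it over the closed round moulds to the open rectangular mould it fits, the smaller of the two in the steel pan. Stop with it level, centred and squared up over that mould's opening, about a centimetre above the rim and touching no mould, and finish there, still holding it, so that I can check the gap all round before pressing. Do not bump the follower against any mould on the way, and leave the moulds and the spare disc on the board where they are.

Things in the scene. Friction and masses are not known exactly. Their poses are not given: they have to be found in the camera images.
- follower: The follower: a white plastic rectangular press plate, 112 (x) by 74 (y) by 14 mm thick, with a white bar grip on its middle, 60 mm long (x), 24 mm wide (y), rising 36 mm above the plate, so its top is 50 mm above the underside. About 0.2 kg. It lies flat on the wooden board, grip up. Origin: centre of its underside; z up; x along the long side.
- board: Fixed wooden board, 320 (x) by 200 (y) by 12 mm thick, to the robot's right; its top is 12 mm above the table. Origin: centre of its underside.
- small_mould: The smaller open rectangular mould, white plastic with rows of small drain slots, outside 134 (x) by 96 (y) by 85 mm high, walls 6 mm, opening 122 by 84 mm, so the follower fits with 5 mm all round. Loose, empty, upright on the pan's floor (3 mm above the table). Origin: centre of its underside; z up; x along its long side.
- small_mould_mouth (a point): Centre of the smaller rectangular mould's opening, level with its rim, 85 mm above its underside; axes as the mould's.
- large_mould: The larger open rectangular mould, of the same material and height: outside 162 (x) by 124 (y) by 85 mm high, opening 150 by 112 mm. Too big for the follower. Loose, in the pan beside the smaller mould; which of the two stands nearer the robot varies. Origin: centre of its underside; x along its long side.
- round_mould0: One of three alike closed round moulds, ribbed white plastic cups 82 mm across and 105 mm high, with a press disc and knob on top: 145 mm high over all. Loose, in a row along the right side of the pan, between the board and the rectangular moulds. Origin: centre of its underside.
- round_mould1: One of three alike closed round moulds, ribbed white plastic cups 82 mm across and 105 mm high, with a press disc and knob on top: 145 mm high over all. Loose, in a row along the right side of the pan, between the board and the rectangular moulds. Origin: centre of its underside.
- round_mould2: One of three alike closed round moulds, ribbed white plastic cups 82 mm across and 105 mm high, with a press disc and knob on top: 145 mm high over all. Loose, in a row along the right side of the pan, between the board and the rectangular moulds. Origin: centre of its underside.
- pan: Fixed perforated stainless steel pan, 325 (x) by 354 (y) by 65 mm high outside, with a 12 mm flange round its rim; floor 3 mm thick. The five moulds stand in it. Origin: centre of its underside.
- spare_disc: Spare round press disc, white plastic, 72 mm across and 12 mm thick, with a knob in the middle, 40 mm high over all; lies loose at the far end of the board. Not needed. Origin: centre of its underside.
Things that resemble listed ones, but are neither listed nor needed, are in the scene too. What is shaped like the round_mould0 but blue or purple is not meant.

How it is judged:
By the outcome, as a careful person would: the job done as asked, in the order asked, and still so for the second after the job is handed in, while the arm keeps its last pose, push and grip.
It also fails if it takes over 48 s, if anything falls off the work surface, if the arm or the gripper's body presses on something with over 40 N, if the wrist force passes 120 N, or if a joint passes its speed limit or range.

## Working session

There is one attempt and no reset: what is moved stays moved. The work goes in short steps, Python scripts to look and compute and a tool call to move; the robot and the scene stay as the last step left them, time stands still between calls to the robot, and variables do not carry over. Pictures are saved under pics/ and viewed, and the job is handed in when it is done.

Besides the shell and the picture viewer there is one more tool, called after "Request:" as name(argument=value, ...), one argument or row to a line, values as JSON. play_rows: Moves the arm, as the interface text tells. Its arguments: {"type":"object","properties":{"increments":{"type":"array"},"grip_force":{"type":"number"}},"required":["increments"]}

```bash
mkdir -p pics; python3 - <<'E'
from plant import r
import cv2,numpy as np
s=r.get_state();print({k:np.round(s[k],3).tolist() for k in ('clock','tool_pos','eef_rot','opening','contact_force')})
for n in('scene','top','wrist'):
    c=r.get_calibration(n);print(n,[round(float(c[k]),1) for k in('fx','fy','cx','cy')],np.round(c['R'],3).tolist(),np.round(c['t'],3).tolist())
    cv2.imwrite(f'pics/{n}0.png',r.snapshot(n)[:,:,::-1])
E
```

```text
{'clock': 0.0, 'tool_pos': [0.273, 0.561, 0.238], 'eef_rot': [0.848, 0.53, -0.001, 0.001], 'opening': 1.0, 'contact_force': [0.228, 0.09, 0.129]}
scene [363.6, 363.6, 321.5, 199.1] [[-0.714, 0.7, -0.012], [0.55, 0.55, -0.629], [-0.433, -0.456, -0.777]] [0.401, -0.229, 0.976]
top [369.3, 369.3, 319.2, 194.6] [[0.021, -1.0, -0.01], [-0.988, -0.019, -0.152], [0.152, 0.013, -0.988]] [-0.021, 0.528, 0.977]
wrist [306.7, 306.7, 323.5, 201.6] [[0.438, 0.899, -0.001], [0.864, -0.42, 0.276], [0.248, -0.122, -0.961]] [-0.624, -0.037, 0.39]
```

View pics/scene0.png

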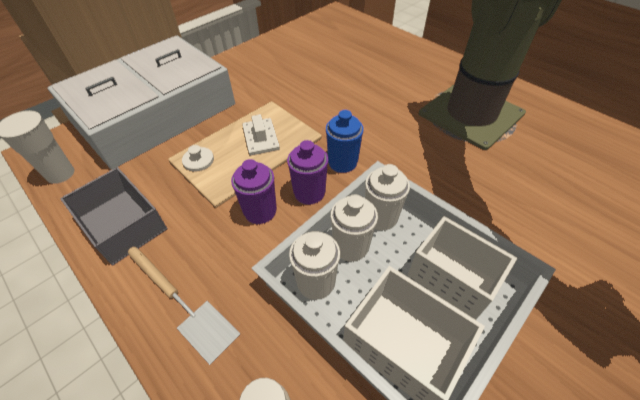

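View pics/top0.png

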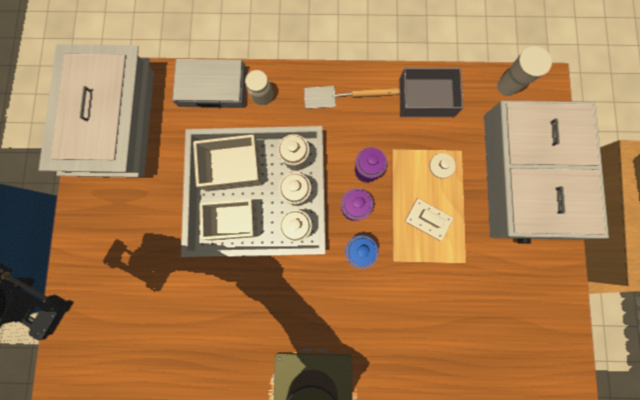

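View pics/wrist0.png

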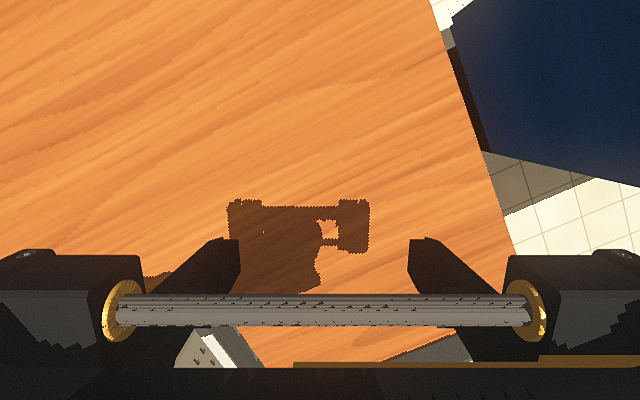

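The top view shows the follower on the board near (430,219), the small mould near (228,220) nearer the robot, the large one at (227,162), and white round moulds at (295,150), (295,187), (297,224). Purple and blue decoys stand between the pan and the board. I'll take rough positions from the top view next.

```bash
cat > h.py <<'E'
from plant import r
import cv2,numpy as np
from scipy.spatial.transform import Rotation as Ro
def cast(c,uv,z):
    uv=np.atleast_2d(np.asarray(uv,float));R=np.array(c['R']);t=np.array(c['t'])
    d=np.c_[(uv[:,0]-c['cx'])/c['fx'],(uv[:,1]-c['cy'])/c['fy'],np.ones(len(uv))]@R
    C=-R.T@t
    return C+d*((z-C[2])/d[:,2])[:,None]
def proj(c,X):
    p=np.atleast_2d(X)@np.array(c['R']).T+np.array(c['t'])
    return np.c_[c['fx']*p[:,0]/p[:,2]+c['cx'],c['fy']*p[:,1]/p[:,2]+c['cy']]
def tri(cs,uvs):
    A=[];b=[]
    for c,(u,v) in zip(cs,uvs):
        R=np.array(c['R']);t=np.array(c['t'])
        for row,val,f,cc in((0,u,c['fx'],c['cx']),(1,v,c['fy'],c['cy'])):
            k=(val-cc)/f
            A.append(R[row]-k*R[2]);b.append(k*t[2]-t[row])
    x,res,_,_=np.linalg.lstsq(np.array(A),np.array(b),rcond=None)
    return x,[np.round(proj(c,x)[0]-np.array(uv),1).tolist() for c,uv in zip(cs,uvs)]
def st():
    s=r.get_state()
    print('clk',round(s['clock'],2),'tcp',np.round(s['tool_pos'],4),'q',np.round(s['eef_rot'],4),'F',np.round(s['contact_force'],1),'open',round(s['opening'],3))
    return s
def snap(n,name,crop=None,k=1):
    c=r.get_calibration(n);im=r.snapshot(n)[:,:,::-1].copy()
    np.save(f'pics/{name}.npy',im);cv2.imwrite(f'pics/{name}.png',im)
    import pickle;pickle.dump(c,open(f'pics/{name}.pkl','wb'));return c,im
def load(name):
    import pickle;return pickle.load(open(f'pics/{name}.pkl','rb')),cv2.imread(f'pics/{name}.png')
E
python3 - <<'E'
from h import *
import pickle
for n in('top','scene'): pickle.dump(r.get_calibration(n),open(f'pics/{n}0.pkl','wb'))
c,im=load('top0')
hsv=cv2.cvtColor(im,cv2.COLOR_BGR2HSV)
m=((hsv[...,1]<75)&(hsv[...,2]>130)).astype(np.uint8)
for x0,y0,x1,y1,z,nm in((396,190,465,250,.026,'fol'),):
    s=np.zeros_like(m);s[y0:y1,x0:x1]=m[y0:y1,x0:x1]
    cn=max(cv2.findContours(s,0,2)[0],key=cv2.contourArea)
    w=cast(c,cn[:,0]+0.0,z)[:,:2]
    print(nm,cv2.minAreaRect((w*1000).astype(np.float32)))
for uv,z in (((228,220),.088),((227,162),.088),((293,147),.148),((295,184),.148),((296,221),.148),((371,160),.145),((357,200),.145),((361,247),.145),((443,164),.03)):
    print(uv,np.round(cast(c,uv,z),3))
cv2.imwrite('pics/crop1.png',cv2.resize(im[120:260,170:480],None,fx=2.5,fy=2.5,interpolation=2))
c,im=load('scene0')
cv2.imwrite('pics/crop2.png',np.vstack([cv2.resize(im[100:190,160:340],(720,360)),]))
E
```

```text
fol ((468.2427673339844, -314.1106262207031), (108.41766357421875, 70.54440307617188), 61.67446517944336)
(228, 220) [[0.45  0.225 0.088]]
(227, 162) [[0.604 0.237 0.088]]
(293, 147) [[0.632 0.057 0.148]]
(295, 184) [[0.537 0.049 0.148]]
(296, 221) [[0.446 0.043 0.148]]
(371, 160) [[ 0.602 -0.139  0.145]]
(357, 200) [[ 0.501 -0.105  0.145]]
(361, 247) [[ 0.387 -0.115  0.145]]
(443, 164) [[ 0.624 -0.356  0.03 ]]
```

View pics/crop1.png

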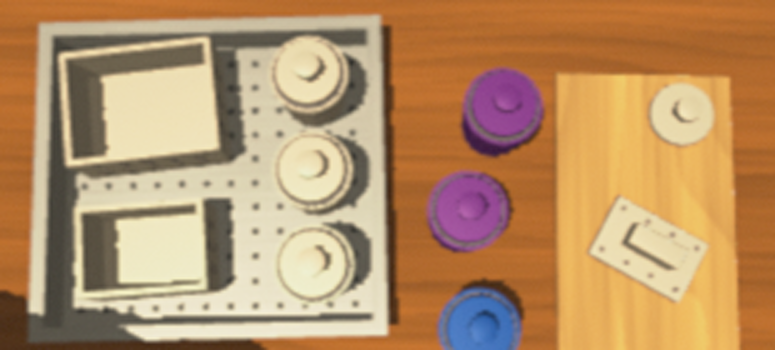

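View pics/crop2.png

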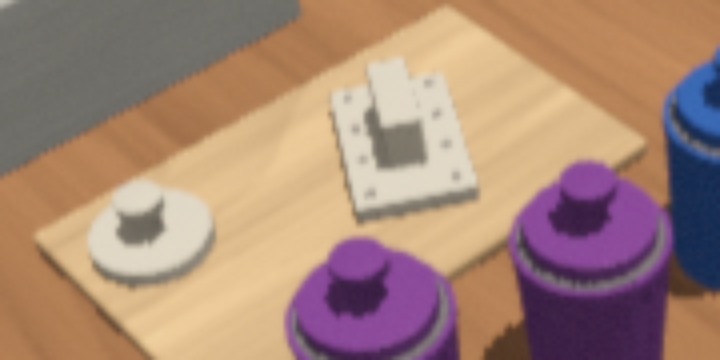

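```bash
cat >> h.py <<'E'
def plan(wps,hand,ncalls=1,vmax=58,wmax=10):
    """wps: list of (x,y,z,yaw_deg of tool x). prints rows toward them; also levels the tool"""
    s=r.get_state();p=np.array(s['tool_pos']);q=Ro.from_quat(s['eef_rot'])
    out=[];w=list(wps)
    for i in range(8*ncalls):
        if not w: out.append([hand]+[0]*6);continue
        T=np.array(w[0][:3]);a=np.radians(w[0][3])
        Rt=Ro.from_matrix(np.array([[np.cos(a),np.sin(a),0],[np.sin(a),-np.cos(a),0],[0,0,-1]]))
        d=(T-p)*1000;rv=(q.inv()*Rt).as_rotvec()
        n=max(np.linalg.norm(d)/vmax,np.degrees(np.linalg.norm(rv))/wmax)
        if n>1:d=d/n;rv=rv/n
        else:w.pop(0)
        dl=np.round(q.inv().apply(d),1);rv=np.round(rv,3)
        out.append([hand]+dl.tolist()+rv.tolist())
        p=p+q.apply(dl)/1000;q=q*Ro.from_rotvec(rv)
    for k in range(ncalls): print('['+','.join('['+','.join('%g'%v for v in x)+']' for x in out[8*k:8*k+8])+']')
    print('end',np.round(p,4),'left',w)
E
python3 - <<'E'
from h import *
s=st();plan([(.45,.17,.27,4)],1)
E
```

```text
clk 0.15 tcp [0.2732 0.5616 0.2381] q [ 8.478e-01  5.304e-01 -6.000e-04  4.000e-04] F [ 1.  -0.6 -0.9] open 0.998
[[1,-37,44.5,-4.2,0,0,0.141],[1,-30.4,49.2,-4.2,0,0,0.141],[1,-23.2,53,-4.3,0,0,0.141],[1,-15.5,55.7,-4.2,0,0,0.141],[1,-7.5,57.4,-4.3,0,0,0.141],[1,0.6,57.8,-4.2,0,0,0.141],[1,8.8,57.2,-4.3,0.001,0.001,0.142],[1,7.2,23.7,-1.8,0,-0,0.06]]
end [0.45 0.17 0.27] left []
```

Request:
play_rows(
  increments=[
    [1,-37,44,-4,0,0,0.14],
    [1,-30,49,-4,0,0,0.14],
    [1,-23,53,-4,0,0,0.14],
    [1,-15,56,-4,0,0,0.14],
    [1,-7,57,-4,0,0,0.14],
    [1,1,58,-4,0,0,0.14],
    [1,9,57,-4,0,0,0.14],
    [1,7,24,-2,0,0,0.06],
  ],
)

```text
clock: 1.15
tool_pos: [0.4506, 0.1602, 0.2665]
eef_rot: [1.0, 0.024, -0.001, -0.0]
contact_force: [0.8, 1.2, -1.2]
opening: 1.0
```

```bash
python3 - <<'E'
from h import *
s=st();snap('wrist','w1')
s=st();plan([(.45,.17,.27,4)],1)
E
```

```text
clk 1.15 tcp [0.4506 0.1602 0.2665] q [ 9.997e-01  2.410e-02 -1.200e-03 -2.000e-04] F [ 0.8  1.2 -1.2] open 1.0
clk 1.2 tcp [0.4517 0.1576 0.2667] q [ 9.998e-01  2.170e-02 -6.000e-04  7.000e-04] F [ 0.7 -2.2  0.3] open 1.0
[[1,-1.2,-12.5,-3.3,0.001,0.001,-0.026],[1,0,0,0,0,0,0],[1,0,0,0,0,0,0],[1,0,0,0,0,0,0],[1,0,0,0,0,0,0],[1,0,0,0,0,0,0],[1,0,0,0,0,0,0],[1,0,0,0,0,0,0]]
end [0.45 0.17 0.27] left []
```

View pics/w1.png

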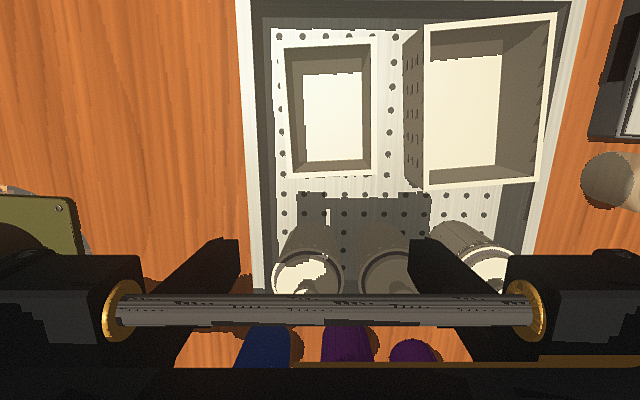

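The wrist view shows the small mould's rim at about (277,42), (376,37), (379,172) and (286,179), with the large mould to its right. I'll let the arm settle and take a second view from another place.

Request:
play_rows(
  increments=[
    [1,-1,-8,-20,0,0,-0.026],
    [1,0,0,-5,0,0,0],
    [1,0,0,0,0,0,0],
    [1,0,0,0,0,0,0],
    [1,0,0,0,0,0,0],
    [1,0,0,0,0,0,0],
    [1,0,0,0,0,0,0],
    [1,0,0,0,0,0,0],
  ],
)

```text
clock: 2.2
tool_pos: [0.4484, 0.1657, 0.2898]
eef_rot: [0.999, 0.036, -0.003, 0.002]
contact_force: [0.7, -0.9, -0.5]
opening: 1.002
```

```bash
python3 - <<'E'
from h import *
s=st();snap('wrist','w2')
s=st();c,im=load('w2')
cv2.imwrite('pics/w2z.png',cv2.resize(im[20:200,250:410],None,fx=3.3,fy=3.3,interpolation=0))
plan([(.45,.21,.20,4)],1)
E
```

```text
clk 2.2 tcp [0.4484 0.1657 0.2898] q [ 0.9994  0.0356 -0.0032  0.0015] F [ 0.7 -0.9 -0.5] open 1.002
clk 2.25 tcp [0.4484 0.1657 0.2898] q [ 0.9994  0.0356 -0.0032  0.0015] F [-0.6  0.4 -0.1] open 1.0
[[1,3.1,-25.7,51.9,0.002,0.004,0.001],[1,2,-18.6,37.8,0.001,0.002,0],[1,0,0,0,0,0,0],[1,0,0,0,0,0,0],[1,0,0,0,0,0,0],[1,0,0,0,0,0,0],[1,0,0,0,0,0,0],[1,0,0,0,0,0,0]]
end [0.45 0.21 0.2 ] left []
```

View pics/w2z.png

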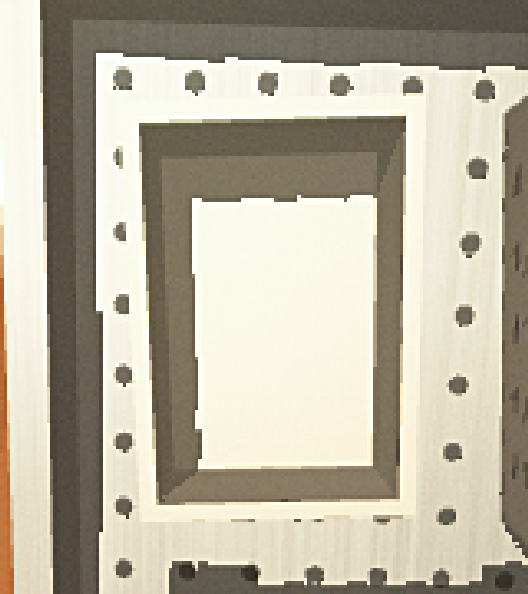

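The mould's inner edge is clear, at zoomed corners of about (140,122), (407,116), (401,500) and (157,504). I'll extract the opening by mask in both wrist views.

```bash
cat >> h.py <<'E'
def quad(im,seed_box,thr=150,lo=None):
    """outer contour of dark ring in box -> 4 fitted side lines -> corners TL TR BR BL"""
    x0,y0,x1,y1=seed_box
    g=cv2.cvtColor(im,cv2.COLOR_BGR2GRAY)[y0:y1,x0:x1]
    g=cv2.resize(g,None,fx=4,fy=4,interpolation=cv2.INTER_LINEAR)
    m=(g<thr).astype(np.uint8)
    best=None
    n,l,stt,_=cv2.connectedComponentsWithStats(m)
    return g,m,l,stt
def linequad(pts):
    """pts contour (N,2): approx to min quad, fit lines to each side"""
    h=cv2.convexHull(pts.astype(np.float32))
    box=cv2.approxPolyN(h,4,ensure_convex=True)[0].reshape(4,2).astype(float)
    P=pts.astype(float);L=[]
    for i in range(4):
        a,b=box[i],box[(i+1)%4];d=(b-a)/np.linalg.norm(b-a);n=np.array([-d[1],d[0]])
        t=(P-a)@d;e=(P-a)@n;Ln=np.linalg.norm(b-a)
        k=(abs(e)<8)&(t>.1*Ln)&(t<.9*Ln)
        v=cv2.fitLine(P[k].astype(np.float32),cv2.DIST_HUBER,0,.01,.01).ravel()
        L.append(np.cross([v[2],v[3],1],[v[2]+v[0],v[3]+v[1],1]))
    C=[]
    for i in range(4):
        x=np.cross(L[i-1],L[i]);C.append(x[:2]/x[2])
    C=np.array(C);s=C.sum(1);d=C[:,0]-C[:,1]
    return np.array([C[s.argmin()],C[d.argmax()],C[s.argmax()],C[d.argmin()]])
E
python3 - <<'E'
from h import *
Q={}
for nm,box in(('w1',(270,34,400,190)),('w2',(276,46,385,190))):
    c,im=load(nm);x0,y0,x1,y1=box
    g,m,l,S=quad(im,box)
    # component with bounding box width between 60 and 100 px around centre
    for i in range(1,len(S)):
        x,y,w,h,a=S[i]
        if w>60*4 and h>90*4: print(nm,S[i]/4)
    cand=[i for i in range(1,len(S)) if 60*4<S[i][2]<115*4 and S[i][3]>90*4]
    i=cand[0]
    cn=max(cv2.findContours((l==i).astype(np.uint8),0,1)[0],key=cv2.contourArea)[:,0]
    k=linequad(cn);q=(k+.5)/4-.5+[x0,y0];Q[nm]=(c,q);print(np.round(q,1).tolist())
    v=cv2.cvtColor(g,8);cv2.polylines(v,[np.int32(k)],True,(0,0,255),1);cv2.imwrite(f'pics/{nm}q.png',v)
    w=cast(c,q,.088);print('ctr',np.round(w.mean(0),4),'sides',np.round(np.linalg.norm(w-np.roll(w,-1,0),axis=1),4))
    e=w[3]-w[0]+w[2]-w[1];print('yaw',np.degrees(np.arctan2(e[1],e[0])))
for k in range(4): print(tri([Q['w1'][0],Q['w2'][0]],[Q['w1'][1][k],Q['w2'][1][k]]))
E
```

```text
w1 [1.4000e+01 1.0000e+01 8.7000e+01 1.2900e+02 2.0939e+04]
[[283.5, 48.0], [370.1, 43.4], [370.3, 168.5], [292.6, 171.8]]
ctr [0.4513 0.2346 0.088 ] sides [0.0834 0.1212 0.0832 0.121 ]
yaw -84.7030373549891
w2 [1.60000e+01 9.00000e+00 8.10000e+01 1.17750e+02 1.74035e+04]
[[291.9, 57.0], [371.9, 54.7], [370.0, 170.5], [297.3, 171.6]]
ctr [0.4513 0.2345 0.088 ] sides [0.083  0.1213 0.0834 0.1207]
yaw -84.53543517721491
(array([0.4044736 , 0.29046959, 0.09016493]), [[-0.0, 0.0], [0.0, -0.0]])
(array([0.48663634, 0.29817687, 0.0910164 ]), [[-0.2, -0.0], [0.2, 0.0]])
(array([0.49648152, 0.18011801, 0.10031569]), [[0.1, 0.0], [-0.1, -0.0]])
(array([0.41535218, 0.17024844, 0.08651074]), [[0.0, -0.1], [-0.0, 0.1]])
```

The opening is centred at (0.4513, 0.2345) with its long axis at about 95.4°. It measures 83x121 mm, against 84x122 expected. The triangulated rim height is about 0.09 and agrees with 0.088. Next I'll go to the follower.

```bash
python3 - <<'E'
from h import *
plan([(.44,-.2,.27,-28.3),(.44,-.365,.22,-28.3)],1,2)
E
```

```text
[[1,-5.4,57.6,3.3,0.001,0.001,0.089],[1,-0.3,57.9,3.3,0.001,0.001,0.09],[1,4.9,57.7,3.2,0.001,0.001,0.089],[1,10,57,3.2,0,0.001,0.09],[1,15.1,55.9,3.2,0.001,0.001,0.089],[1,20.1,54.3,3.1,0,0.001,0.09],[1,7.9,16.7,1,0,-0,0.028],[1,26.3,48.9,16.9,0,-0,0]]
[[1,26.3,48.9,16.8,0,-0,0],[1,25.6,47.4,16.4,0,-0,0],[1,0,0,0,0,0,0],[1,0,0,0,0,0,0],[1,0,0,0,0,0,0],[1,0,0,0,0,0,0],[1,0,0,0,0,0,0],[1,0,0,0,0,0,0]]
end [ 0.4401 -0.365   0.22  ] left []
```

Request:
play_rows(
  increments=[
    [1,-5,57,3,0,0,0.09],
    [1,0,58,3,0,0,0.09],
    [1,5,58,3,0,0,0.09],
    [1,10,57,3,0,0,0.09],
    [1,15,56,3,0,0,0.09],
    [1,20,54,3,0,0,0.09],
    [1,8,17,1,0,0,0.03],
    [1,26,49,10,0,0,0],
  ],
)

```text
clock: 3.25
tool_pos: [0.4415, -0.2627, 0.2619]
eef_rot: [0.968, -0.25, 0.001, -0.0]
contact_force: [0.6, -0.7, -0.3]
opening: 1.003
```

```bash
python3 - <<'E'
from h import *
st()
plan([(.44,-.365,.22,-28.3)],1,1)
E
```

```text
clk 3.25 tcp [ 0.4415 -0.2627  0.2619] q [ 0.9682 -0.2503  0.0013 -0.    ] F [ 0.6 -0.7 -0.3] open 1.003
[[1,25.2,47.4,22,-0,-0.001,-0.006],[1,22.7,43,19.9,-0.001,-0.002,-0.006],[1,0,0,0,0,0,0],[1,0,0,0,0,0,0],[1,0,0,0,0,0,0],[1,0,0,0,0,0,0],[1,0,0,0,0,0,0],[1,0,0,0,0,0,0]]
end [ 0.44  -0.365  0.22 ] left []
```

Request:
play_rows(
  increments=[
    [1,25,47,22,0,0,-0.006],
    [1,18,30,15,0,0,-0.006],
    [1,0,0,0,0,0,0],
    [1,0,0,0,0,0,0],
    [1,0,0,0,0,0,0],
    [1,0,0,0,0,0,0],
    [1,0,0,0,0,0,0],
    [1,0,0,0,0,0,0],
  ],
)

```text
clock: 4.25
tool_pos: [0.4425, -0.3543, 0.2249]
eef_rot: [0.97, -0.245, 0.003, 0.0]
contact_force: [-0.5, 0.3, 0.3]
opening: 1.004
```

```bash
python3 - <<'E'
from h import *
st();snap('wrist','w3');st()
E
```

```text
clk 4.25 tcp [ 0.4425 -0.3543  0.2249] q [ 9.696e-01 -2.446e-01  2.600e-03  3.000e-04] F [-0.5  0.3  0.3] open 1.004
clk 4.3 tcp [ 0.4426 -0.3543  0.2249] q [ 9.696e-01 -2.446e-01  2.600e-03  2.000e-04] F [ 0.   0.9 -0.7] open 0.998
```

View pics/w3.png

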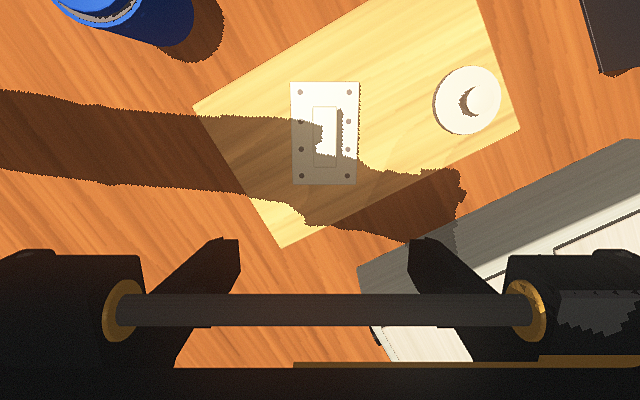

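The follower's plate shows at about (291,82)–(359,184), half in the arm's shadow, with the grip at (312,106)–(337,167). I'll measure both.

```bash
cat > fol.py <<'E'
from h import *
def plate(nm,box):
    c,im=load(nm);x0,y0,x1,y1=box
    s=cv2.resize(im[y0:y1,x0:x1],None,fx=4,fy=4,interpolation=cv2.INTER_LINEAR)
    hsv=cv2.cvtColor(s,cv2.COLOR_BGR2HSV);m=(hsv[...,1]<60).astype(np.uint8)
    cn=max(cv2.findContours(m,0,1)[0],key=cv2.contourArea)[:,0]
    k=linequad(cn);q=(k+.5)/4-.5+[x0,y0]
    v=s.copy();cv2.polylines(v,[np.int32(k)],True,(0,0,255),1);cv2.imwrite(f'pics/{nm}f.png',cv2.resize(v,None,fx=1.3,fy=1.3))
    for z in(.026,):
        w=cast(c,q,z);e=w[3]-w[0]+w[2]-w[1]
        print(nm,np.round(q,1).tolist(),'z',z,'ctr',np.round(w.mean(0),4),'sides',np.round(np.linalg.norm(w-np.roll(w,-1,0),axis=1),4),'long yaw',round(np.degrees(np.arctan2(-e[1],-e[0])),2))
    return c,q
if __name__=='__main__':
    plate('w3',(280,72,370,196))
E
python3 fol.py
```

```text
w3 [[270.4, 81.6], [358.4, 81.6], [356.1, 157.5], [313.3, 152.9]] z 0.026 ctr [ 0.4744 -0.2975  0.026 ] sides [0.0927 0.0799 0.0484 0.0868] long yaw 77.64
```

View pics/w3f.png

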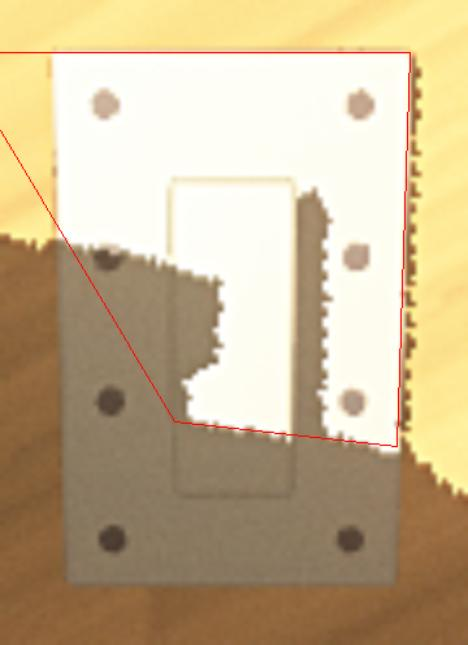

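```bash
python3 - <<'E'
from h import *
c,im=load('w3');h=cv2.cvtColor(im,cv2.COLOR_BGR2HSV)
for p in((300,160),(322,175),(300,90),(360,160),(345,150),(280,100),(280,170)):print(p,h[p[1],p[0]])
E
sed -i 's/<60/<88/' fol.py; python3 fol.py
```

```text
(300, 160) [ 18  76 141]
(322, 175) [ 19  80 140]
(300, 90) [ 13  62 202]
(360, 160) [ 30  75 255]
(345, 150) [ 22  50 244]
(280, 100) [ 23 115 253]
(280, 170) [ 14 145 123]
w3 [[289.5, 81.0], [358.9, 81.4], [355.3, 183.6], [292.8, 183.6]] z 0.026 ctr [ 0.4661 -0.3113  0.026 ] sides [0.073  0.1101 0.072  0.1105] long yaw 61.61
```

View pics/w3f.png

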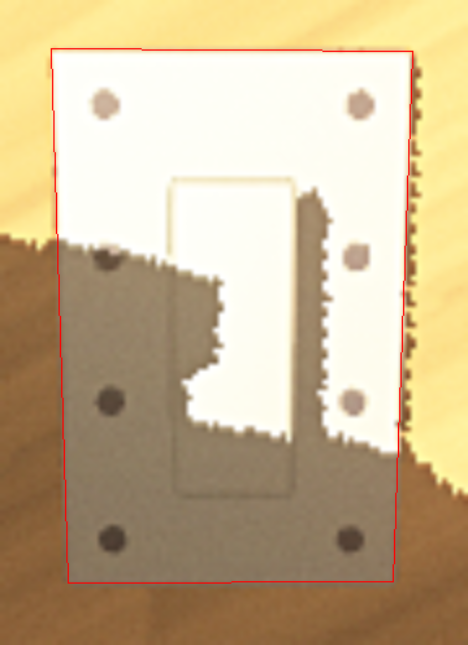

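```bash
python3 - <<'E'
from h import *
c,im=load('w3')
q=[(312.7,106.2),(336.7,106.2),(336.5,167.4),(313.7,167.4)]
w=cast(c,q,.062);print(np.round(w,4),w.mean(0),np.linalg.norm(w-np.roll(w,-1,0),axis=1))
st();plan([(.4425,-.354,.15,-28.4)],1)
E
```

```text
[[ 0.47   -0.2802  0.062 ]
 [ 0.4903 -0.2912  0.062 ]
 [ 0.4626 -0.3438  0.062 ]
 [ 0.4422 -0.3328  0.062 ]] [ 0.46627124 -0.31199615  0.062     ] [0.02311992 0.05943901 0.02318029 0.05941605]
clk 4.3 tcp [ 0.4426 -0.3543  0.2249] q [ 9.696e-01 -2.446e-01  2.600e-03  2.000e-04] F [ 0.   0.9 -0.7] open 0.998
[[1,-0.5,-0.1,58,-0.001,-0.004,0.001],[1,-0,-0.1,16.9,0,-0.001,0],[1,0,0,0,0,0,0],[1,0,0,0,0,0,0],[1,0,0,0,0,0,0],[1,0,0,0,0,0,0],[1,0,0,0,0,0,0],[1,0,0,0,0,0,0]]
end [ 0.4425 -0.354   0.15  ] left []
```

Request:
play_rows(
  increments=[
    [1,0,0,50,0,-0.004,0],
    [1,0,0,20,0,-0.001,0],
    [1,0,0,0,0,0,0],
    [1,0,0,0,0,0,0],
    [1,0,0,0,0,0,0],
    [1,0,0,0,0,0,0],
    [1,0,0,0,0,0,0],
    [1,0,0,0,0,0,0],
  ],
)

```text
clock: 5.3
tool_pos: [0.4455, -0.3563, 0.1574]
eef_rot: [0.97, -0.244, 0.004, 0.001]
contact_force: [-0.1, 0.4, 0.1]
opening: 0.999
```

```bash
python3 - <<'E'
from h import *
st();snap('wrist','w4');st()
c,im=load('w4')
print(np.round(proj(c,cast(load('w3')[0],[[289.5, 81.0], [358.9, 81.4], [355.3, 183.6], [292.8, 183.6]],.026))))
E
```

```text
clk 5.3 tcp [ 0.4455 -0.3563  0.1574] q [ 0.9696 -0.2445  0.0042  0.0013] F [-0.1  0.4  0.1] open 0.999
clk 5.35 tcp [ 0.4455 -0.3562  0.1574] q [ 0.9696 -0.2445  0.0042  0.0012] F [0.2 0.2 1.5] open 1.001
[[276.  72.]
 [363.  73.]
 [359. 199.]
 [282. 199.]]
```

View pics/w4.png

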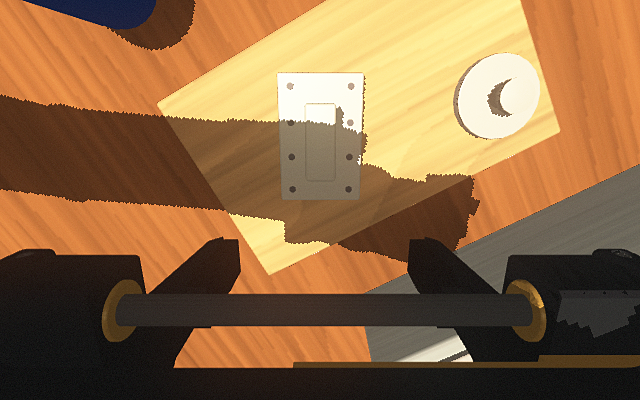

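The plate now spans (277,72)–(363,199), with the grip at (305,103)–(336,181). I'll measure again and triangulate.

```bash
python3 - <<'E'
from fol import *
a=plate('w3',(280,72,370,196));b=plate('w4',(262,60,380,212))
for k in range(4):
    x,e=tri([a[0],b[0]],[a[1][k],b[1][k]]);print(np.round(x,4),e)
c,im=load('w4');cv2.imwrite('pics/w4z.png',cv2.resize(im[60:212,262:380],None,fx=3.9,fy=3.9,interpolation=2))
E
```

```text
w3 [[289.5, 81.0], [358.9, 81.4], [355.3, 183.6], [292.8, 183.6]] z 0.026 ctr [ 0.4661 -0.3113  0.026 ] sides [0.073  0.1101 0.072  0.1105] long yaw 61.61
w4 [[276.6, 72.3], [363.3, 72.7], [358.4, 199.1], [281.6, 199.1]] z 0.026 ctr [ 0.4659 -0.3114  0.026 ] sides [0.0729 0.1104 0.0721 0.1105] long yaw 61.51
[ 0.46   -0.2448  0.0218] [[-0.0, 0.0], [0.0, -0.1]]
[ 0.5246 -0.2802  0.0242] [[-0.0, -0.0], [0.0, 0.0]]
[ 0.4715 -0.3758  0.0305] [[-0.1, 0.0], [0.1, -0.0]]
[ 0.409  -0.342   0.0303] [[-0.0, -0.0], [0.0, 0.0]]
```

View pics/w4z.png

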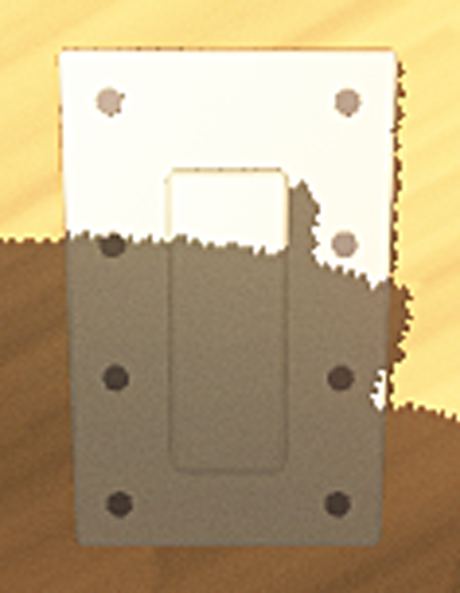

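```bash
python3 - <<'E'
from h import *
a=[(312.7,106.2),(336.7,106.2),(336.5,167.4),(313.7,167.4)];b=[(304.8,103.3),(336.1,103.3),(335.6,180.5),(305.6,180.5)]
X=np.array([tri([load('w3')[0],load('w4')[0]],[p,q])[0] for p,q in zip(a,b)]);print(np.round(X,4),X.mean(0))
w=cast(load('w4')[0],b,.062);print(w.mean(0))
plan([(.4661,-.3118,.13,-28.45),(.4661,-.3118,.085,-28.45)],1)
E
```

```text
[[ 0.4701 -0.2804  0.0665]
 [ 0.4892 -0.2913  0.0854]
 [ 0.4623 -0.3453  0.0534]
 [ 0.442  -0.3323  0.0627]] [ 0.46590247 -0.31229658  0.06700653]
[ 0.46628354 -0.3117113   0.062     ]
[[1,-3.2,-48.9,27.3,0,-0.009,0.003],[1,0,-0,45,0,0,-0],[1,0,0,0,0,0,0],[1,0,0,0,0,0,0],[1,0,0,0,0,0,0],[1,0,0,0,0,0,0],[1,0,0,0,0,0,0],[1,0,0,0,0,0,0]]
end [ 0.4661 -0.3118  0.085 ] left []
```

Request:
play_rows(
  increments=[
    [1,-3,-49,20,0,-0.009,0.003],
    [1,0,0,20,0,0,0],
    [1,0,0,25,0,0,0],
    [1,0,0,0,0,0,0],
    [1,0,0,0,0,0,0],
    [1,0,0,0,0,0,0],
    [1,0,0,0,0,0,0],
    [1,0,0,0,0,0,0],
  ],
)

```text
clock: 6.35
tool_pos: [0.4692, -0.3131, 0.0944]
eef_rot: [0.969, -0.247, 0.003, 0.002]
contact_force: [0.3, 0.5, -0.5]
opening: 1.002
```

```bash
python3 - <<'E'
from h import *
st();plan([(.4661,-.3118,.07,-28.45),(.4661,-.3118,.031,-28.45)],1,1,25)
E
```

```text
clk 6.35 tcp [ 0.4692 -0.3131  0.0944] q [ 0.9691 -0.2468  0.0034  0.0015] F [ 0.3  0.5 -0.5] open 1.002
[[1,-3.6,0.3,24.3,0.001,-0.007,-0.002],[1,0,-0,25,0,-0,-0],[1,0,-0,14,0,-0,-0],[1,0,0,0,0,0,0],[1,0,0,0,0,0,0],[1,0,0,0,0,0,0],[1,0,0,0,0,0,0],[1,0,0,0,0,0,0]]
end [ 0.4661 -0.3118  0.031 ] left []
```

Request:
play_rows(
  increments=[
    [1,-4,0,20,0.001,-0.007,-0.002],
    [1,-2,0,15,0,-0.005,0],
    [1,-1,0,12,0,-0.003,0],
    [1,0,0,3,0,0,0],
    [1,0,0,0,0,0,0],
    [1,0,0,0,0,0,0],
    [1,0,0,0,0,0,0],
    [1,0,0,0,0,0,0],
  ],
)

```text
clock: 7.35
tool_pos: [0.4627, -0.3097, 0.0406]
eef_rot: [0.969, -0.246, -0.004, -0.001]
contact_force: [0.7, -0.6, 0.3]
opening: 1.0
```

```bash
python3 - <<'E'
from h import *
st();plan([(.4661,-.3118,.032,-28.45)],1,1,25)
E
```

```text
clk 7.35 tcp [ 0.4627 -0.3097  0.0406] q [ 0.9693 -0.2458 -0.0043 -0.001 ] F [ 0.7 -0.6  0.3] open 1.0
[[1,4.1,0.2,8.6,0,0.009,-0],[1,0,0,0,0,0,0],[1,0,0,0,0,0,0],[1,0,0,0,0,0,0],[1,0,0,0,0,0,0],[1,0,0,0,0,0,0],[1,0,0,0,0,0,0],[1,0,0,0,0,0,0]]
end [ 0.4661 -0.3118  0.032 ] left []
```

Request:
play_rows(
  increments=[
    [1,3,0,5,0,0.006,0],
    [1,1,0,3,0,0.001,0],
    [1,0,0,0,0,0,0],
    [1,0,0,0,0,0,0],
    [1,0,0,0,0,0,0],
    [1,0,0,0,0,0,0],
    [1,0,0,0,0,0,0],
    [1,0,0,0,0,0,0],
  ],
)

```text
clock: 8.35
tool_pos: [0.4666, -0.3118, 0.0324]
eef_rot: [0.969, -0.246, -0.0, 0.0]
contact_force: [-0.6, 0.3, -0.6]
opening: 1.003
```

```bash
python3 - <<'E'
from h import *
st();plan([(.4661,-.3118,.032,-28.45)],1,1,25)
E
```

```text
clk 8.35 tcp [ 0.4666 -0.3118  0.0324] q [ 9.693e-01 -2.458e-01 -3.000e-04  0.000e+00] F [-0.6  0.3 -0.6] open 1.003
[[1,-0.4,0.3,0.4,0,0.001,-0],[1,0,0,0,0,0,0],[1,0,0,0,0,0,0],[1,0,0,0,0,0,0],[1,0,0,0,0,0,0],[1,0,0,0,0,0,0],[1,0,0,0,0,0,0],[1,0,0,0,0,0,0]]
end [ 0.4661 -0.3118  0.032 ] left []
```

Well placed and level, so I'll close.

Request:
play_rows(
  increments=[
    [0.4,0,0,0,0,0,0],
    [0.33,0,0,0,0,0,0],
    [0.28,0,0,0,0,0,0],
    [0.2,0,0,0,0,0,0],
    [0.1,0,0,0,0,0,0],
    [0,0,0,0,0,0,0],
    [0,0,0,0,0,0,0],
    [0,0,0,0,0,0,0],
  ],
  grip_force=35,
)

```text
clock: 9.35
tool_pos: [0.4668, -0.3119, 0.0324]
eef_rot: [0.969, -0.246, -0.0, 0.0]
contact_force: [0.3, -0.3, 0.0]
opening: 0.27
```

```bash
python3 - <<'E'
from h import *
st();plan([(.4661,-.3118,.08,-28.45)],0,1,20)
E
```

```text
clk 9.35 tcp [ 0.4668 -0.3119  0.0324] q [ 9.693e-01 -2.458e-01 -2.000e-04  1.000e-04] F [ 0.3 -0.3  0. ] open 0.27
[[0,-0.3,0.1,-20,0,0,-0],[0,-0.2,0.1,-20,0,0,-0],[0,-0.1,0.1,-7.6,0,0,-0],[0,0,0,0,0,0,0],[0,0,0,0,0,0,0],[0,0,0,0,0,0,0],[0,0,0,0,0,0,0],[0,0,0,0,0,0,0]]
end [ 0.4661 -0.3118  0.08  ] left []
```

Request:
play_rows(
  increments=[
    [0,0,0,-8,0,0,0],
    [0,0,0,-15,0,0,0],
    [0,0,0,-25,0,0,0],
    [0,0,0,-35,0,0,0],
    [0,0,0,-40,0,0,0],
    [0,0,0,-40,0,0,0],
    [0,0,0,-30,0,0,0],
    [0,0,0,-15,0,0,0],
  ],
)

```text
clock: 10.35
tool_pos: [0.4647, -0.3105, 0.2516]
eef_rot: [0.969, -0.246, -0.001, -0.001]
contact_force: [-0.1, -0.3, -2.1]
opening: 0.271
```

```bash
python3 - <<'E'
from h import *
st();snap('scene','s5');snap('wrist','w5')
plan([(.4513,-.06,.255,-28+16),(.4513,.2345,.255,5.4)],0,2,45,7)
E
```

```text
clk 10.35 tcp [ 0.4647 -0.3105  0.2516] q [ 9.692e-01 -2.461e-01 -1.100e-03 -7.000e-04] F [-0.1 -0.3 -2.1] open 0.271
[[0,-23.6,-38.3,-0.6,-0,0,-0.052],[0,-21.6,-39.5,-0.6,-0,0,-0.051],[0,-19.6,-40.5,-0.6,-0,0,-0.052],[0,-17.4,-41.5,-0.5,-0,0,-0.051],[0,-15.3,-42.3,-0.6,-0.001,0,-0.052],[0,-7.6,-25.2,-0.3,0,0.001,-0.03],[0,-9.4,-44,-0,0,-0,-0.046],[0,-7.3,-44.4,-0,0,-0,-0.046]]
[[0,-5.3,-44.7,-0,0,-0,-0.047],[0,-3.2,-44.9,-0,0,-0,-0.046],[0,-1.1,-45,-0,0,-0,-0.047],[0,1.1,-45,-0.1,0,-0,-0.046],[0,1.7,-24.4,-0,0,-0,-0.026],[0,0,0,0,0,0,0],[0,0,0,0,0,0,0],[0,0,0,0,0,0,0]]
end [0.4513 0.2345 0.255 ] left []
```

View pics/s5.png

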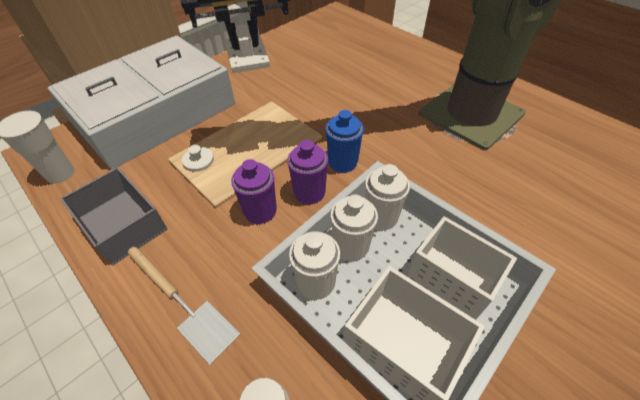

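View pics/w5.png

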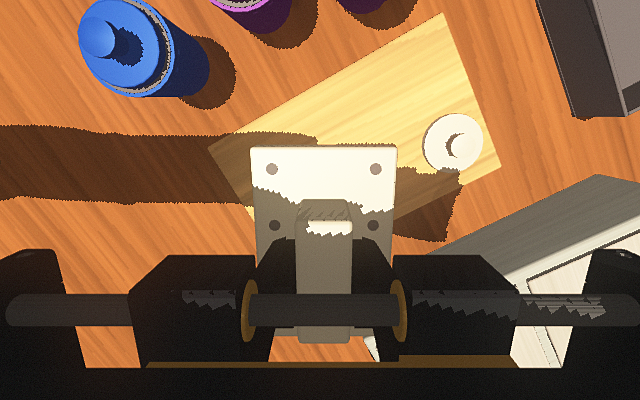

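The follower is lifted level, and its front edge is visible at (250–397, ~148) in the wrist view. The board, the disc and the moulds haven't moved. Carrying now.

Request:
play_rows(
  increments=[
    [0,-12,-20,-1,0,0,-0.03],
    [0,-22,-39,-1,0,0,-0.05],
    [0,-20,-40,-1,0,0,-0.05],
    [0,-18,-41,-1,0,0,-0.05],
    [0,-16,-42,0,0,0,-0.05],
    [0,-13,-43,0,0,0,-0.05],
    [0,-11,-44,0,0,0,-0.045],
    [0,-9,-44,0,0,0,-0.045],
  ],
)

```text
clock: 11.45
tool_pos: [0.4386, 0.0452, 0.252]
eef_rot: [0.999, -0.052, -0.008, -0.003]
contact_force: [0.4, 0.4, -2.3]
opening: 0.268
```

```bash
python3 - <<'E'
from h import *
st();plan([(.4513,.2345,.255,5.4)],0,1,42,7)
E
```

```text
clk 11.45 tcp [0.4386 0.0452 0.252 ] q [ 0.9986 -0.0525 -0.0079 -0.0029] F [ 0.4  0.4 -2.3] open 0.268
[[0,-1.6,-42,-0.4,-0.001,0.003,-0.044],[0,0.2,-42,-0.5,-0.002,0.004,-0.044],[0,2.1,-41.9,-0.6,-0.001,0.003,-0.044],[0,3.9,-41.8,-0.6,-0.002,0.004,-0.044],[0,3,-21.5,-0.3,-0.001,0.001,-0.023],[0,0,0,0,0,0,0],[0,0,0,0,0,0,0],[0,0,0,0,0,0,0]]
end [0.4513 0.2345 0.255 ] left []
```

Request:
play_rows(
  increments=[
    [0,-1,-42,-1,0,0.003,-0.044],
    [0,0,-42,-1,-0.001,0.003,-0.044],
    [0,2,-42,0,-0.001,0.003,-0.044],
    [0,4,-32,0,-0.001,0.004,-0.044],
    [0,3,-18,0,-0.001,0.001,-0.023],
    [0,0,-4,0,0,0,0],
    [0,0,0,0,0,0,0],
    [0,0,0,0,0,0,0],
  ],
)

```text
clock: 12.45
tool_pos: [0.437, 0.236, 0.2505]
eef_rot: [0.998, 0.059, -0.009, 0.0]
contact_force: [0.4, 0.3, -1.6]
opening: 0.272
```

```bash
python3 - <<'E'
from h import *
st();snap('wrist','w6');snap('top','t6');plan([(.4513,.2345,.19,5.4)],0,1,20,7)
E
```

```text
clk 12.45 tcp [0.437  0.236  0.2505] q [ 9.982e-01  5.890e-02 -8.700e-03  1.000e-04] F [ 0.4  0.3 -1.6] open 0.272
[[0,4.8,1.1,19.4,-0,0.005,0.008],[0,4.7,1,19.4,-0,0.006,0.007],[0,4.5,1,19.5,-0.001,0.005,0.008],[0,0.5,0.1,2.2,0,0.001,0.001],[0,0,0,0,0,0,0],[0,0,0,0,0,0,0],[0,0,0,0,0,0,0],[0,0,0,0,0,0,0]]
end [0.4513 0.2345 0.19  ] left []
```

View pics/w6.png

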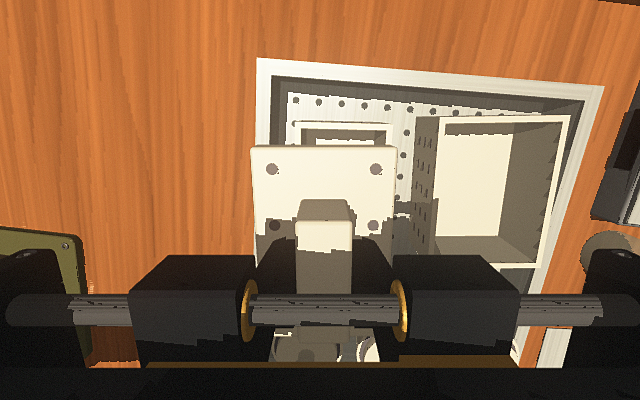

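View pics/t6.png

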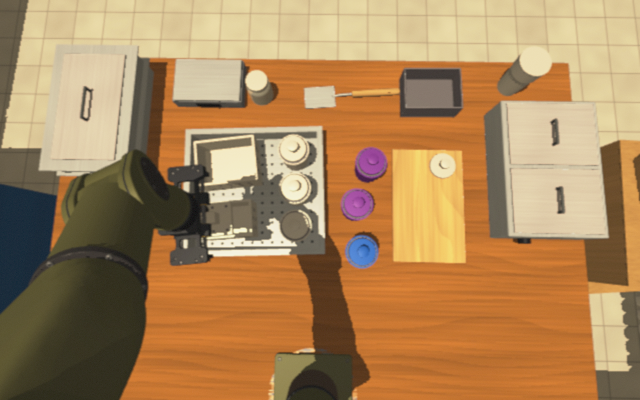

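Held level over the mould at height, with the small mould's far rim visible at (295–392, ~125) behind the plate. The arm drifted 14 mm in x and tilted 1°, so I'll correct that while descending.

Request:
play_rows(
  increments=[
    [0,8,1,5,0,0.009,0.012],
    [0,6,1,10,0,0.007,0.01],
    [0,2,0,15,0,0.002,0.003],
    [0,0,0,20,0,0,0],
    [0,0,0,15,0,0,0],
    [0,0,0,8,0,0,0],
    [0,0,0,0,0,0,0],
    [0,0,0,0,0,0,0],
  ],
)

```text
clock: 13.55
tool_pos: [0.4572, 0.2335, 0.1727]
eef_rot: [0.999, 0.042, 0.002, 0.0]
contact_force: [0.3, 0.8, -2.3]
opening: 0.273
```

```bash
python3 - <<'E'
from h import *
st();plan([(.4513,.2345,.16,5.4)],0,1,20,7)
E
```

```text
clk 13.55 tcp [0.4572 0.2335 0.1727] q [9.991e-01 4.230e-02 2.200e-03 1.000e-04] F [ 0.3  0.8 -2.3] open 0.273
[[0,-5.9,-1.5,12.6,0,-0.004,-0.01],[0,0,0,0,0,0,0],[0,0,0,0,0,0,0],[0,0,0,0,0,0,0],[0,0,0,0,0,0,0],[0,0,0,0,0,0,0],[0,0,0,0,0,0,0],[0,0,0,0,0,0,0]]
end [0.4513 0.2345 0.16  ] left []
```

Request:
play_rows(
  increments=[
    [0,-4,-1,5,0,-0.003,-0.006],
    [0,-1,0,8,0,-0.001,-0.003],
    [0,0,0,6,0,0,0],
    [0,0,0,0,0,0,0],
    [0,0,0,0,0,0,0],
    [0,0,0,0,0,0,0],
    [0,0,0,0,0,0,0],
    [0,0,0,0,0,0,0],
  ],
)

```text
clock: 14.55
tool_pos: [0.4527, 0.2347, 0.1535]
eef_rot: [0.999, 0.047, 0.001, -0.0]
contact_force: [-0.4, -0.7, -1.8]
opening: 0.266
```

```bash
python3 - <<'E'
from h import *
st();plan([(.4513,.2345,.1195,5.4)],0,1,20,7)
E
```

```text
clk 14.55 tcp [0.4527 0.2347 0.1535] q [ 9.989e-01  4.720e-02  1.300e-03 -5.000e-04] F [-0.4 -0.7 -1.8] open 0.266
[[0,-0.9,0,20,-0,-0.002,0],[0,-0.6,0.1,14,-0.001,-0.001,0],[0,0,0,0,0,0,0],[0,0,0,0,0,0,0],[0,0,0,0,0,0,0],[0,0,0,0,0,0,0],[0,0,0,0,0,0,0],[0,0,0,0,0,0,0]]
end [0.4513 0.2345 0.1195] left []
```

Now I'll check the vision here, with the underside about 133 mm up, before the last descent.

```bash
python3 - <<'E'
from h import *
st();c,im=snap('wrist','w7');cs,sc=snap('scene','s7')
a=cv2.resize(im[60:280,210:450],None,fx=3,fy=2.7,interpolation=2)
cv2.imwrite('pics/w7z.png',cv2.resize(im[60:250,220:430],None,fx=3,fy=3,interpolation=2));cv2.imwrite('pics/s7z.png',cv2.resize(sc[170:330,380:560],None,fx=3.6,fy=3.6,interpolation=2))
E
```

```text
clk 14.55 tcp [0.4527 0.2347 0.1535] q [ 9.989e-01  4.720e-02  1.300e-03 -5.000e-04] F [-0.4 -0.7 -1.8] open 0.266
```

View pics/w7z.png

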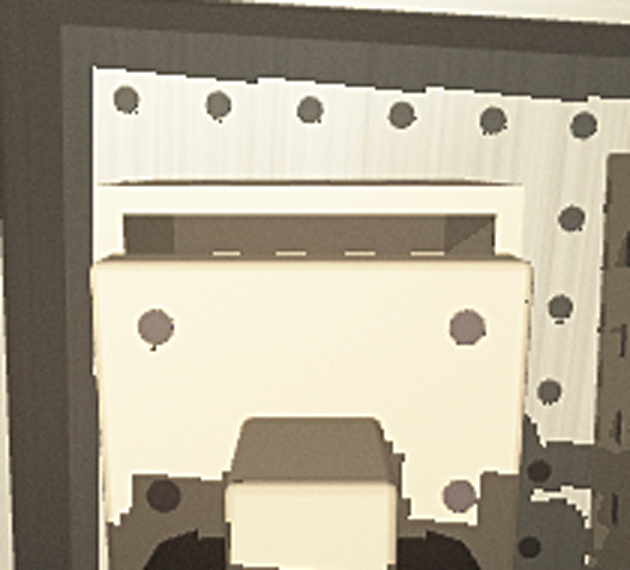

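View pics/s7z.png

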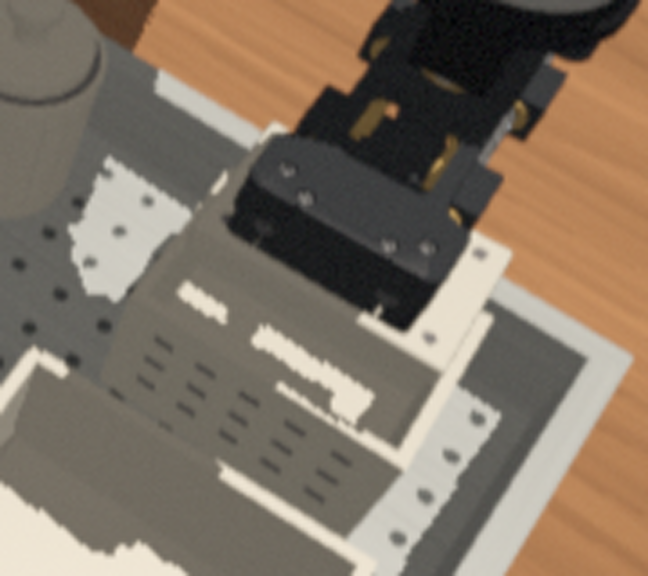

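```bash
cat > chk.py <<'E'
from h import *
def chk(c,tcp,q,pl,mo,zp=None):
    R=Ro.from_quat(q);z=tcp[2]-.0204+.014
    P=cast(c,pl,z);M=cast(c,mo,.088)
    Pt=R.inv().apply(P-tcp)*1000;Mt=R.inv().apply(M-tcp)*1000
    print('plate',Pt.round(1).tolist(),'mould',Mt.round(1).tolist())
    print('width',np.linalg.norm(P[1]-P[0]),np.linalg.norm(M[1]-M[0]),'mid lateral mould-plate',(Mt.mean(0)-Pt.mean(0))[:2])
    for A in(P,M): d=A[1]-A[0];print('yaw',np.degrees(np.arctan2(d[1],d[0])))
E
python3 - <<'E'
from chk import *
c,_=load('w7');s=r.get_state()
f=lambda L:[(x/3-.3+220,y/3-.3+60) for x,y in L]
chk(c,np.array(s['tool_pos']),s['eef_rot'],f([(92,262),(531,262)]),f([(123,214),(497,214)]))
E
```

```text
plate [[-37.0, -56.1, 6.3], [35.1, -56.1, 6.5]] mould [[-43.3, -60.7, 65.4], [40.8, -60.6, 65.6]]
width 0.07216295363650418 0.08405873259675103 mid lateral mould-plate [-0.3376398  -4.54449535]
yaw 5.378300104555492
yaw 5.38586247279319
```

The plate and the opening agree in yaw (both 5.38°). The lateral offset is 0.3 mm and the far gap 4.5 mm, against 5 ideal. I'll descend.

Request:
play_rows(
  increments=[
    [0,-1,-0.3,8,0,-0.002,0],
    [0,0,0,8,0,0,0],
    [0,0,0,8,0,0,0],
    [0,0,0,4,0,0,0],
    [0,0,0,2,0,0,0],
    [0,0,0,0,0,0,0],
    [0,0,0,0,0,0,0],
    [0,0,0,0,0,0,0],
  ],
)

```text
clock: 15.65
tool_pos: [0.4516, 0.2349, 0.1211]
eef_rot: [0.999, 0.047, 0.0, -0.0]
contact_force: [0.9, 0.4, -2.6]
opening: 0.273
```

```bash
python3 - <<'E'
from h import *
st();plan([(.4518,.2348,.1185,5.4)],0,1,20,7)
E
```

```text
clk 15.65 tcp [0.4516 0.2349 0.1211] q [ 9.989e-01  4.720e-02  1.000e-04 -3.000e-04] F [ 0.9  0.4 -2.6] open 0.273
[[0,0.2,0.1,2.6,-0.001,-0,0],[0,0,0,0,0,0,0],[0,0,0,0,0,0,0],[0,0,0,0,0,0,0],[0,0,0,0,0,0,0],[0,0,0,0,0,0,0],[0,0,0,0,0,0,0],[0,0,0,0,0,0,0]]
end [0.4518 0.2348 0.1185] left []
```

Request:
play_rows(
  increments=[
    [0,0,0,1.5,0,0,0],
    [0,0,0,0.8,0,0,0],
    [0,0,0,0,0,0,0],
    [0,0,0,0,0,0,0],
    [0,0,0,0,0,0,0],
    [0,0,0,0,0,0,0],
    [0,0,0,0,0,0,0],
    [0,0,0,0,0,0,0],
  ],
)

```text
clock: 16.65
tool_pos: [0.4518, 0.235, 0.1189]
eef_rot: [0.999, 0.047, 0.0, -0.0]
contact_force: [-0.3, 0.5, -2.7]
opening: 0.268
```

```bash
python3 - <<'E'
from h import *
st();c,im=snap('wrist','w8');cs,sc=snap('scene','s8');snap('top','t8')
cv2.imwrite('pics/w8z.png',cv2.resize(im[60:250,220:430],None,fx=3,fy=3,interpolation=2));cv2.imwrite('pics/s8z.png',cv2.resize(sc[170:330,380:560],None,fx=3.6,fy=3.6,interpolation=2))
E
```

```text
clk 16.65 tcp [0.4518 0.235  0.1189] q [ 9.989e-01  4.720e-02  4.000e-04 -5.000e-04] F [-0.3  0.5 -2.7] open 0.268
```

View pics/w8z.png

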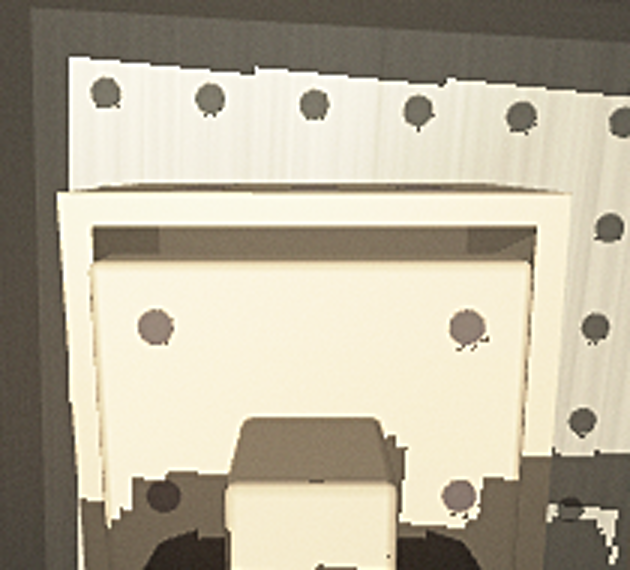

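View pics/s8z.png

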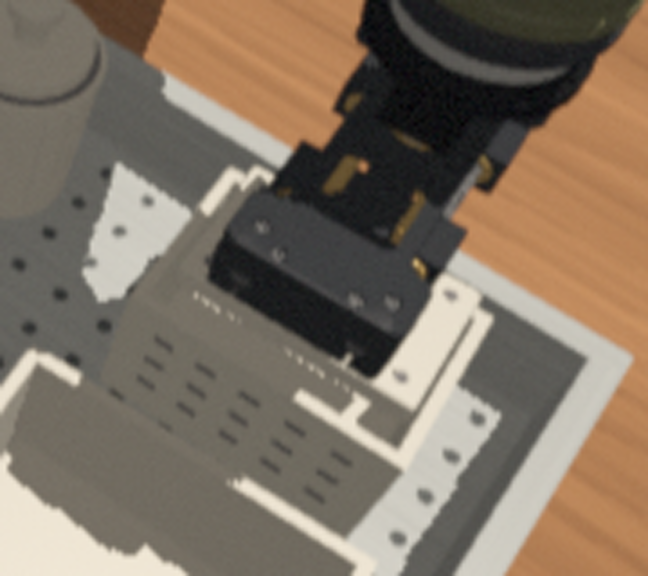

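```bash
python3 - <<'E'
from chk import *
c,_=load('w8');s=r.get_state()
f=lambda L:[(x/3-.3+220,y/3-.3+60) for x,y in L]
chk(c,np.array(s['tool_pos']),s['eef_rot'],f([(92,262),(531,262)]),f([(93,227),(537,227)]))
# rim z from inner width 84 mm
p=f([(93,227),(537,227)])
for z in(.084,.088,.092):
    w=cast(c,p,z);print(z,np.linalg.norm(w[1]-w[0]))
E
```

```text
plate [[-37.1, -56.1, 6.4], [35.1, -56.1, 6.5]] mould [[-42.2, -60.1, 31.0], [41.6, -60.1, 31.0]]
width 0.07215655157193493 0.08383083212402395 mid lateral mould-plate [ 0.66135467 -3.9929637 ]
yaw 5.390742421116173
yaw 5.392360656540161
0.084 0.0857217593731324
0.088 0.08383083212402395
0.092 0.08193990487491545
```

View pics/t8.png

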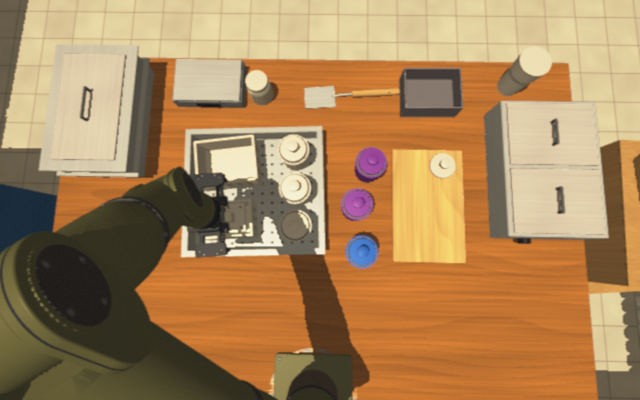

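The fit is within about 1 mm: lateral offset 0.7 mm and far gap 4 mm. I'll make one small trim.

Request:
play_rows(
  increments=[
    [0,0.4,1,0.4,0,0,0],
    [0,0,0,0,0,0,0],
    [0,0,0,0,0,0,0],
    [0,0,0,0,0,0,0],
    [0,0,0,0,0,0,0],
    [0,0,0,0,0,0,0],
    [0,0,0,0,0,0,0],
    [0,0,0,0,0,0,0],
  ],
)

```text
clock: 17.8
tool_pos: [0.4523, 0.234, 0.1185]
eef_rot: [0.999, 0.047, 0.0, -0.0]
contact_force: [-0.1, 0.9, -1.2]
opening: 0.271
```

```bash
python3 - <<'E'
from h import *
s=st();c,im=snap('wrist','w9')
cv2.imwrite('pics/w9z.png',cv2.resize(im[60:250,220:430],None,fx=3,fy=3,interpolation=2))
E
```

```text
clk 17.8 tcp [0.4523 0.234  0.1185] q [ 9.989e-01  4.720e-02  4.000e-04 -5.000e-04] F [-0.1  0.9 -1.2] open 0.271
```

View pics/w9z.png

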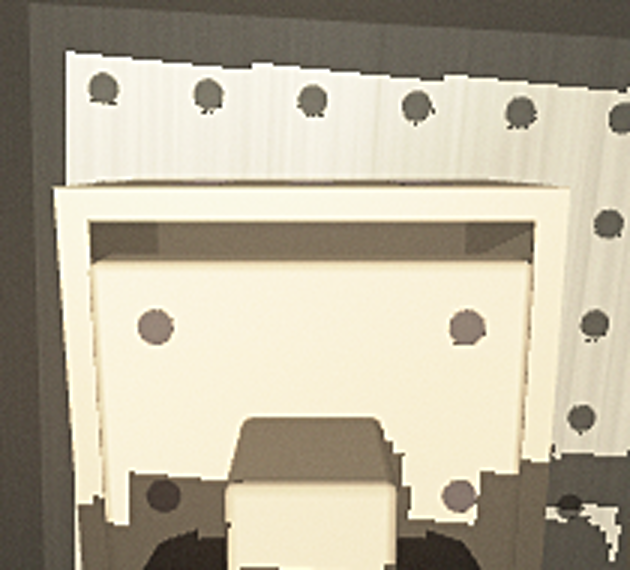

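The rim now shows evenly round the plate: the inner rim is at (90–534, 222) and the plate edge at (92–531, 262). I'll run the final check and hand in.

```bash
python3 - <<'E'
from chk import *
c,_=load('w9');s=r.get_state()
f=lambda L:[(x/3-.3+220,y/3-.3+60) for x,y in L]
chk(c,np.array(s['tool_pos']),s['eef_rot'],f([(92,262),(531,262)]),f([(90,222),(534,222)]))
print('tilt deg',np.degrees(np.arccos(-Ro.from_quat(s['eef_rot']).apply([0,0,1])[2])),np.round(s['qd'],3))
r.finish_job()
E
```

```text
plate [[-37.0, -56.1, 6.4], [35.1, -56.1, 6.5]] mould [[-42.6, -61.0, 30.5], [40.9, -61.0, 30.6]]
width 0.07216210477787344 0.08350266975569932 mid lateral mould-plate [ 0.09668738 -4.9449835 ]
yaw 5.390635568194092
yaw 5.392462590192565
tilt deg 0.06775057726997902 [ 0.002 -0.002  0.001 -0.002  0.001  0.     0.   ]
the job is handed in; nothing more can be done
```

The follower is held level over the smaller rectangular mould, centred and squared, about 1 cm above the rim. I handed the job in at about 18 s of the 48 s allowed.

I gripped it by the bar, lifted it from the board and carried it over the closed round moulds with its underside about 0.23 m above the table. The force readings showed only its own weight, with no sign of a bump. The last scene and top pictures showed nothing displaced.

**Last wrist-camera check:**

| Check | Result |
|---|---|
| Sideways offset, plate to opening | 0.1 mm |
| Gap at the far end | 4.9 mm (5 mm is ideal) |
| Squareness, plate to mould | both at 5.39° |
| Tilt | 0.07° |
| Underside above the rim | about 10 mm |
| Arm | practically at rest, still gripping |

**Less certain points:**
- **Near-end gap:** the gripper hid the near end, so that gap follows from the sizes and the earlier measurements.
- **Mould centre:** my earlier measurement of it differed from the final position by about 1 mm in x. I trusted the closer view.
- **Plate width:** it measured about 72 mm against the stated 74 mm.
- **Single height points:** triangulated heights scattered. One mould corner came out 12 mm high and one grip corner 23 mm high. The averages fell within about 5 mm of the stated heights, so I used the stated heights.

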